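# Clamp the tenoned rail by cranking the rack-driven jaw

## Task

Lay the tenoned wooden rail flat on the clamp's bed, lengthwise between fence and jaw, and let go of it; then take the crank by its loose grip sleeve and, keeping hold of the sleeve all the while it turns, crank clockwise until the jaw has pushed the rail against the fence and squeezes it snugly. Feel for the squeeze and keep it gentle, so that the wood is not bruised, then let go; leave the other things on the bench where they are.

Things in the scene. Friction and masses are not known exactly. Their poses are not given: they have to be found in the camera images.
- station: Fixed clamping station on the bench: dark steel bed 130 mm (its x) by 400 mm (its y), its top 20 mm above the bench. Origin under the bed at bench height; +y runs from the fence (at its -y end) past the jaw to the crank (at y = +150 mm). The rail belongs at x = 0, between fence and jaw, within 25 mm in x, with its length along the station's x (either way round).
- fence: Fixed aluminium fence across the bed, 100 mm (x) by 22 mm (y) by 42 mm high, bolted at a different place along y each time. Origin at the bottom middle of the metal face, which looks to the station's +y; axes as the station's. On that face sits a wooden wear strip whose thickness is not known beforehand: the rail will bear on it 4 to 14 mm in front of (+y of) the origin. It does not yield.
- jaw: Aluminium sliding jaw facing the fence, 90 mm (x) by 30 mm (y) by 42 mm high; its steel face plate is backed with stiff rubber (it gives about 1 mm for 16 N); toothed rack behind (+y). Origin at the bottom middle of its clamping face, which looks to -y; axes as the station's. It moves only with the crank: 10 mm towards the fence (-y) per radian of crank. Wear strip to jaw is 105 to 141 mm clear at the start.
- crank (a joint): Crank angle, rad, grows clockwise seen from above, which closes the jaw; runs from 0 to 12.5 without a catch. At 0 the arm points along the station's +x. Even drag of about 0.3 N m (about 5 N at the sleeve), which also holds the crank and the squeeze where they are left. Each N of squeeze on the rail adds 0.167 N at the sleeve against the turning (15 N adds 2.5 N).
- crank_axis (a point): Point on the vertical crank axis, 130 mm above the bench, at station x = 0, y = +150 mm. Below it, the grey gear housing (62 mm square) and the crank hub end 97 mm above the bench.
- sleeve_mid (a point): Middle of the wooden grip sleeve: an upright cylinder 26 mm in diameter and 70 mm long (95 to 165 mm above the bench), 60 mm from the crank axis, this point 130 mm above the bench. The sleeve spins freely on its pin, so a gripper that holds it need not turn. The flat steel crank arm below it ends 92 mm above the bench.
- sleeve: The grip sleeve itself; origin at the middle of its lower end, z up. Its own yaw means nothing.
- rail: Loose wooden rail, 100 mm long (its x) by 40 mm wide (its y) by 32 mm high, with a 28 mm long, 12 mm thick lighter tenon at its +x end (full 40 mm width). Origin in the middle of the underside of the 100 mm body. 130 to 250 g. 15 N is a good squeeze for it; under 8 N is loose, over 30 N bruises it. Once it is tight, the squeeze rises by about 1.5 N per 0.01 rad of crank.
- offcut: Loose dark wooden offcut 90 by 50 by 22 mm; bystander.
- brush: Loose flat brush lying on the bench; bystander.
- glue: Yellow bottle, 56 mm in diameter, 150 mm high; bystander.
- jar: Glass jar, 76 mm in diameter, 100 mm high; bystander.
- hammer: Hammer lying on the bench; bystander.
- square: Try square lying on the bench, wooden stock 90 mm, steel blade 150 mm; bystander.
- mug: Blue mug, 80 mm in diameter, 90 mm high; bystander.

How it is judged:
On the way, in this order (a step that is already met when the one before it is completed fails the run):
1. the rail lies flat on the bed between fence and jaw, let go (z of rail in the frame of station between 0.015 and 0.025 m and angle between rail's own z axis and vertical below 0.1 rad and x of rail in the frame of station between -0.035 and 0.035 m and y of rail in the frame of fence above 0.02 m and y of rail in the frame of jaw below -0.015 m and contact force between the fingers and rail below 0.1 N), for 0.2 s.
2. the hand on the sleeve has cranked the jaw until the rail is squeezed against the fence (8 N or more) (contact force between rail and fence above 8 N and contact force between rail and jaw above 8 N and contact force between the fingers and sleeve above 0.5 N), for 0.2 s.
At the end, for the whole second after the job is handed in: The rail lies flat on the bed (underside within 5 mm of the bed's top), within 35 mm of the bed's middle line in the station's x and within 0.06 rad of square, squeezed between jaw and fence with at least 8 N on each side, everything at rest (z of rail in the frame of station between 0.015 and 0.025 m and angle between rail's own z axis and vertical below 0.1 rad and x of rail in the frame of station between -0.035 and 0.035 m and contact force between rail and fence above 8 N and contact force between rail and jaw above 8 N and angle between the x axis of rail and the x axis of station, either way round below 0.06 rad and linear speed of rail below 0.01 m/s and velocity of joint crank between -0.05 and 0.05 rad/s); the robot touches nothing.
It fails at once if the rail is squeezed by the jaw or the fence with more than 30 N (contact force between rail and jaw above 30 N or contact force between rail and fence above 30 N).
It fails at once if the crank turns (faster than 0.5 rad/s) while the fingers are not on the sleeve ((velocity of joint crank above 0.5 rad/s or velocity of joint crank below -0.5 rad/s) and contact force between the fingers and sleeve below 0.2 N).
It fails at once if a bystander is moved more than 25 mm (distance of any of offcut, brush, glue, jar, hammer, square, mug from where it was at the start of the episode above 0.025 m).
It also fails if it takes over 72 s, if anything falls off the work surface, if the arm or the gripper's body presses on something with over 40 N, if the wrist force passes 120 N, or if a joint passes its speed limit or range.

## Robot

A 6-joint arm with a two-finger parallel gripper is mounted at the origin on the work surface. World frame = base frame: x ahead of the robot, y to its left, z up, the work surface at z = 0. Lengths are in m, angles in rad, forces in N, time in s.
With the tool pointing down it reaches from about 0.35 to 0.875 m from the base axis. Payload 15.5 kg.
Tool frame: the origin (TCP) lies on the centre line of the jaws, within the pads' length; the fingertips stand 19 mm ahead of it and the grasp point (between the pads) is the TCP; z points along the fingers, y is the line along which they close (so a half turn about z gives the same grasp; the last joint's range is limited). The gripper opens to 85 mm and grips with 20 to 120 N. Pads are 22 mm wide; open, the fingers measure 114 mm over their backs; the gripper's body (76 mm by 85 mm) begins 54 mm behind the grasp point. The pads swing forward as they close: fully open they stand 13 mm farther back than shut.
Start: joints at [1.226, 0.494, 1.345, -0, 1.302, -0.096], TCP at [0.154, 0.606, 0.25] pointing down, gripper open.
Joint ranges: [-2.91, 2.91], [-0.82, 2.16], [0.22, 2.67], [-1.22, 4.37], [0.12, 2.79], [-3.08, 3.08]. Speed limits (rad/s): [1.89, 1.89, 2.57, 3.01, 3.01, 3.01].

## Interface

Orientations are given as a unit quaternion [x, y, z, w].
In Python, from plant import r gives the robot as it stands.
- The arm moves only by the tool move_arm, never from a script. Its argument "steps" is a list of rows, each a list of 7 numbers: the turn, a rotation vector about the tool's x, y, z in degrees, then the shift along the tool's x, y, z in m, then the opening, from -1 (shut) to 1 (fully open). In form: [[rx, ry, rz, x, y, z, gripper], ...]. A call has 1 to 12 rows; each row is the pose to reach, as a shift and turn from the pose commanded when the call began, along the tool's axes at that moment; what a row does not reach only later rows make up. A row lasts 1/12 s, in which the tool goes at most 41.7 mm and 7.16 degrees, less where a joint would pass 70% of its speed; a pose out of reach is approached as far as the arm can. A call with a gripper value outside its range is refused whole. The fingers move at their own pace and stop on an object; the grip force is fixed at half the most. Time passes only in rows, so rows that repeat a pose let the fingers close. It gives the time, the measured TCP pose, the force, the opening and the grip force at its end, in the units of the state.
- r.observe(): the state, without advancing time (a new reading comes with each control period).
- r.get_image(name): name is "scene" or "top" or "wrist"; returns (picture, depth): 400x640x3 uint8, red, green, blue; 400x640 float32, m along the optical axis (not along the pixel's ray), 0 where there is no reading.
- r.camera_params(name): a dict with "vertical_fov" (degrees; the focal length in pixels is half the picture's height over the tangent of half this angle, whatever the lens; pixels are square), "cx", "cy" (the principal point, pixels), "cam_to_world" (4x4, takes a point from camera to world coordinates); the wrist camera has in their place "T_tool_cam" (4x4, takes a point from camera to tool coordinates, whose origin is the TCP and whose axes are the flange's). Camera axes: x right, y down, z forward; pixel columns grow to the right and rows downward; lengths in m; the calibration is good to about 2 mm. A picture is of the moment at which its call begins: read the wrist's pose just before it. camera_params takes no time and is no camera call.
- r.close_job(): hands the job in; it is judged then, once.
The state is a dict: "time": time; "q": joint angles; "qd": joint speeds; "effort": joint torques, N m; "tcp_pos": TCP position; "orientation": TCP orientation; "contact_force": force on the tool from outside, world axes, zero at the start; "ft_torque": the same for the moment, N m; "gripper_width": finger opening in m; "grip_force": force on a finger pad.
Only numpy, scipy, OpenCV 4.12 (cv2) and the standard library are available. Lean on these libraries where they do the work, as an engineer would, in place of code of your own. Each camera call takes 0.05 s, during which the arm holds its last target. There are 200 camera calls.

## Working session

There is one attempt and no reset: what is moved stays moved. The work goes in short steps, Python scripts to look and compute and a tool call to move; the robot and the scene stay as the last step left them, time stands still between calls to the robot, and variables do not carry over. Pictures are saved under pics/ and viewed, at most 10 in all, crops included, and the job is handed in when it is done.

Besides the shell and the picture viewer there is one more tool, called as name(argument=value, ...), one argument or row to a line, values as JSON. move_arm: Moves the arm, as the interface text tells. Its arguments: {"type":"object","properties":{"steps":{"type":"array","items":{"type":"array","items":{"type":"number"}}}},"required":["steps"]}

```bash
mkdir -p pics; ls
cat > h.py <<'E'
import numpy as np, cv2
from plant import r
def K(n):
    p=r.camera_params(n); f=200/np.tan(np.radians(p["vertical_fov"])/2); return f,p["cx"],p["cy"],p
def pts(n,d):
    f,cx,cy,p=K(n); v,u=np.mgrid[:400,:640]
    c=np.stack([(u-cx)/f*d,(v-cy)/f*d,d,np.ones_like(d)],-1)
    return (c@np.array(p["cam_to_world"]).T)[...,:3]
def ray(n,u,v,z):
    f,cx,cy,p=K(n); T=np.array(p["cam_to_world"]); d=T[:3,:3]@[(u-cx)/f,(v-cy)/f,1]; o=T[:3,3]
    return o+d*(z-o[2])/d[2]
E
python3 - <<'E'
from h import *
for n in("top","scene"):
    im,d=r.get_image(n); cv2.imwrite(f"pics/{n}0.png",im[...,::-1]); np.savez(f"{n}0.npz",im=im,d=d)
    f,cx,cy,p=K(n); print(n,f,cx,cy,np.round(p["cam_to_world"],3).tolist())
print(r.observe())
E
```

```text
pics
top 400.6404117770881 321.30662245193975 203.43380059767006 [[-0.008, -0.983, 0.185, 0.354], [-1.0, 0.007, -0.005, -0.016], [0.003, -0.185, -0.983, 1.252], [0.0, 0.0, 0.0, 1.0]]
scene 412.07734576178984 321.21187903173706 208.2217855987467 [[0.758, 0.542, -0.363, 1.015], [0.652, -0.62, 0.436, -0.599], [0.012, -0.567, -0.824, 1.161], [0.0, 0.0, 0.0, 1.0]]
{'time': 0.1, 'q': array([ 1.22649118e+00,  4.94092008e-01,  1.34605553e+00, -1.44449368e-05,
        1.30253394e+00, -9.55198285e-02]), 'qd': array([-0.00026542, -0.00181174, -0.00210852, -0.00066543, -0.00170051,
       -0.00017811]), 'effort': array([ 1.71131792e-04, -8.83581591e+01, -3.84559572e+01, -2.68518388e-04,
        5.14962914e-03, -8.70303825e-05]), 'tcp_pos': array([0.15380081, 0.60546379, 0.24978256]), 'orientation': array([ 1.24070185e-01,  9.92273295e-01, -5.32821016e-04, -1.11965235e-04]), 'contact_force': array([ 0.3722091 , -0.24877302, -0.25556515]), 'ft_torque': array([ 0.01454664,  0.00585792, -0.00080006]), 'grip_force': 0.0, 'gripper_width': 0.0852600646507708}
```

View pics/top0.png

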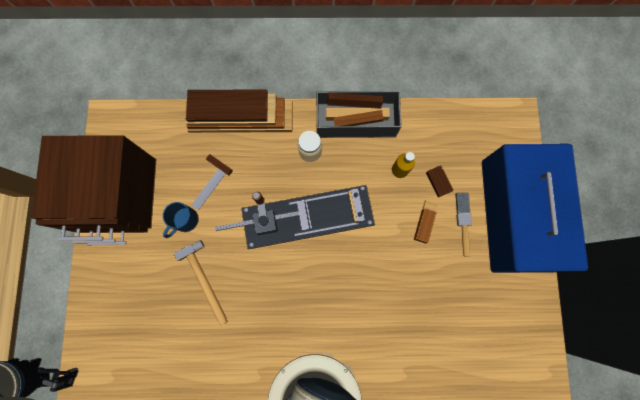

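View pics/scene0.png

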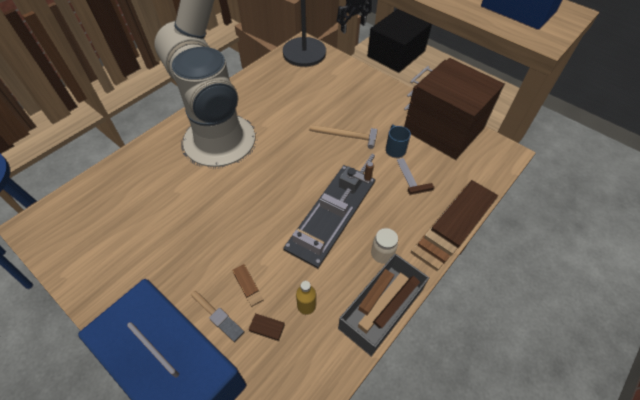

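The top view shows the rail at about (426,222), its tenon at (430,205). The station bed spans (245,240) to (373,205), with the fence at (357,205), the jaw at (303,214), the crank hub at (263,220) and the sleeve at (258,197). The offcut is at (440,181), the brush at (464,220), the glue at (404,165) and the jar at (310,145).

Run:
```python
from h import *
z=np.load("top0.npz"); im,d=z["im"],z["d"]; P=pts("top",d)
np.set_printoptions(precision=4,suppress=True)
Z=P[...,2]; print("bench",np.median(Z[300:340,300:400]))
def comp(m,seed,name):
    n,l,s,c=cv2.connectedComponentsWithStats(m.astype(np.uint8)); k=l[seed[1],seed[0]]
    if k==0: print(name,"no"); return
    q=P[l==k]; rc=cv2.minAreaRect(q[:,:2].astype(np.float32)*1000); print(name,k,len(q),rc,"z",np.percentile(q[:,2],[5,50,95]))
    return l==k
roi=np.zeros_like(Z,bool); roi[150:260,200:480]=1
comp(roi&(Z>.026)&(Z<.045),(426,224),"railbody")
comp(roi&(Z>.008)&(Z<.045),(426,224),"railall")
comp(roi&(Z>.008),(330,215),"station")
comp(roi&(Z>.045),(357,205),"fence")
comp(roi&(Z>.045),(303,214),"jaw")
comp(roi&(Z>.14),(258,197),"sleeve")
big=np.hstack([cv2.resize(im[175:260,205:385],None,fx=4,fy=4,interpolation=cv2.INTER_CUBIC)])
big2=cv2.resize(im[150:265,390:480],None,fx=3,fy=3,interpolation=cv2.INTER_CUBIC)
c=np.zeros((345+340,720,3),np.uint8); c[:340]=big; c[340:,:270]=big2
c[340:,280:]=cv2.applyColorMap((np.clip(cv2.resize(Z[160:250,230:380],(440,264),interpolation=0),0,.18)/.18*255).astype(np.uint8),2)[:345] if 0 else 0
cv2.imwrite("pics/z0.png",cv2.resize(c,None,fx=.87,fy=.87)[...,::-1])
```

```text
bench 0.0006618198105663442
railbody 52 433 ((515.1131591796875, -342.27142333984375), (41.23834228515625, 102.84028625488281), 71.71224212646484) z [0.0284 0.032  0.0365]
railall 34 592 ((526.91845703125, -346.4222717285156), (41.7120361328125, 129.2619171142578), 71.71224212646484) z [0.0175 0.0308 0.0359]
station 66 5613 ((476.94659423828125, 52.12022399902344), (264.6905822753906, 485.49749755859375), 9.197075843811035) z [0.0169 0.0222 0.0915]
fence 60 347 ((481.9460754394531, -96.4974365234375), (72.47280883789062, 294.23291015625), 71.562744140625) z [0.0553 0.0622 0.0705]
jaw 69 301 ((470.0718688964844, 17.510814666748047), (240.59432983398438, 29.894132614135742), 10.401416778564453) z [0.0588 0.0628 0.0666]
sleeve 62 86 ((469.3645324707031, 80.82693481445312), (299.8808898925781, 25.32090187072754), 35.02326202392578) z [0.1443 0.1666 0.1728]
```

View pics/z0.png

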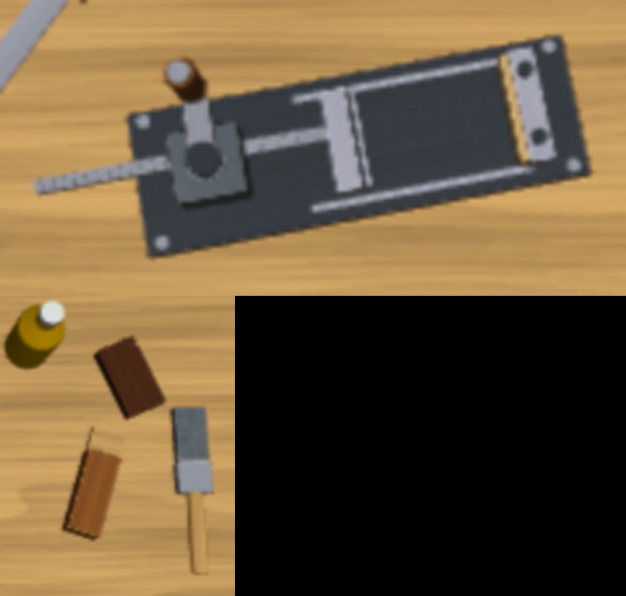

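The crop shows the bed corners at crop pixels (128,113), (562,36), (592,175) and (150,257). The fence strip face runs (505,58)–(527,162), the jaw plate edge (353,90)–(370,185), and the sleeve top is at (180,72).

Run:
```python
from h import *
np.set_printoptions(precision=4,suppress=True)
z=np.load("top0.npz"); im,d=z["im"],z["d"]; P=pts("top",d)
g=lambda x,y,h: ray("top",205+x/3.48-.4,175+y/3.48-.4,h)[:2]
c=[g(128,113,.02),g(562,36,.02),g(592,175,.02),g(150,257,.02)]
print("bed",np.array(c),"lens",[np.linalg.norm(c[i]-c[(i+1)%4]) for i in range(4)])
o=np.mean(c,0); y=(c[0]+c[3]-c[1]-c[2]); yaw=np.arctan2(-y[0],y[1]); y/=np.linalg.norm(y); x=np.array([y[1],-y[0]])
S=lambda p:np.array([(p-o)@x,(p-o)@y])
print("station",o,"yaw",np.degrees(yaw),"axis",o+.15*y, "sleeve",o+.15*y+.06*x,"sleeve pix",g(180,72,.165),S(g(180,72,.165)))
print("strip",S(g(502,58,.062)),S(g(525,162,.062)),"fence back",S(g(530,48,.062)),S(g(553,157,.062)))
print("jaw",S(g(350,90,.062)),S(g(370,185,.062)),"jaw back",S(g(321,95,.062)),S(g(341,192,.062)))
q=(P[...,:2]-o)@np.stack([x,y],1)
for n,lo,hi in(("fence",-.2,-.1),("jaw",-.05,.06)):
    m=(abs(q[...,0])<.03)&(q[...,1]>lo)&(q[...,1]<hi)&(abs(P[...,2]-.062)<.006)
    print(n,np.percentile(q[m][:,1],[2,10,50,90,98]))
# second view: scene
z=np.load("scene0.npz"); Q=pts("scene",z["d"]); q=(Q[...,:2]-o)@np.stack([x,y],1)
for n,lo,hi in(("fence",-.2,-.1),("jaw",-.05,.06)):
    m=(abs(q[...,0])<.03)&(q[...,1]>lo)&(q[...,1]<hi)&(abs(Q[...,2]-.062)<.006)
    print("scene",n,np.percentile(q[m][:,1],[2,10,50,90,98]))
m=(Q[...,2]>.026)&(Q[...,2]<.045)&(np.hypot(Q[...,0]-.515,Q[...,1]+.342)<.08)
print("scene rail",cv2.minAreaRect(Q[m][:,:2].astype(np.float32)*1000))
m=(abs(Q[...,2]-.165)<.006)&(np.hypot(*(np.moveaxis(Q[...,:2],-1,0)-(o+.15*y+.06*x)[:,None,None]))<.03)
print("scene sleeve",m.sum(),Q[m].mean(0))
m=(abs(P[...,2]-.165)<.006)&(np.hypot(*(np.moveaxis(P[...,:2],-1,0)-(o+.15*y+.06*x)[:,None,None]))<.03)
print("top sleeve",m.sum(),P[m].mean(0))
```

```text
bed [[ 0.5754  0.228 ]
 [ 0.6436 -0.1633]
 [ 0.5164 -0.1865]
 [ 0.4465  0.2049]] lens [np.float64(0.3972410276332127), np.float64(0.12927286749091252), np.float64(0.39756134374972335), np.float64(0.13090410191448246)]
station [0.5455 0.0208] yaw 10.008729917719759 axis [0.5194 0.1685] sleeve [0.5785 0.1789] sleeve pix [0.5822 0.159 ] [0.0601 0.1297]
strip [ 0.0459 -0.1361] [-0.0476 -0.1379] fence back [ 0.0503 -0.162 ] [-0.0477 -0.1625]
jaw [ 0.0418 -0.0006] [-0.0431 -0.0031] jaw back [0.042  0.0249] [-0.0445  0.0225]
fence [-0.1639 -0.1613 -0.1482 -0.1372 -0.1351]
jaw [-0.0039 -0.0014  0.0105  0.0225  0.0247]
scene fence [-0.1675 -0.1665 -0.1554 -0.1408 -0.1374]
scene jaw [-0.0085 -0.0067  0.0061  0.0189  0.023 ]
scene rail ((526.33203125, -347.8232421875), (40.13722229003906, 125.00057220458984), 71.94882202148438)
scene sleeve 26 [0.5846 0.1572 0.1669]
top sleeve 51 [0.5798 0.16   0.1665]
```

move_arm(
  steps=[
    [0, 0, -7, 0.03, 0.03, 0, 1],
    [0, 0, -14, 0.07, 0.06, 0, 1],
    [0, 0, -14, 0.1, 0.09, 0, 1],
    [0, 0, -14, 0.13, 0.12, 0, 1],
    [0, 0, -14, 0.16, 0.15, 0, 1],
  ],
)

```text
time: 0.52
tcp_pos: [0.0401, 0.782, 0.25]
orientation: [0.002, 1.0, -0.0, -0.0]
contact_force: [1.6, 1.0, -0.0]
gripper_width: 0.0857
grip_force: 0.0
```

move_arm(
  steps=[
    [0, 0, 0, -0.46, -0.38, -0.03, 1],
    [0, 0, 0, -0.46, -0.38, -0.03, 1],
    [0, 0, 0, -0.46, -0.38, -0.03, 1],
    [0, 0, 0, -0.46, -0.38, -0.03, 1],
    [0, 0, 0, -0.46, -0.38, -0.03, 1],
    [0, 0, 0, -0.46, -0.38, -0.03, 1],
    [0, 0, 0, -0.46, -0.38, -0.03, 1],
    [0, 0, 0, -0.46, -0.38, -0.03, 1],
    [0, 0, 0, -0.46, -0.38, -0.03, 1],
    [0, 0, 0, -0.46, -0.38, -0.03, 1],
    [0, 0, 0, -0.46, -0.38, -0.03, 1],
    [0, 0, 0, -0.46, -0.38, -0.03, 1],
  ],
)

```text
time: 1.52
tcp_pos: [0.4263, 0.4594, 0.2753]
orientation: [0.002, 1.0, -0.0, -0.0]
contact_force: [0.8, -0.0, 0.2]
gripper_width: 0.0855
grip_force: 0.0
```

move_arm(
  steps=[
    [0, 0, 7, -0.09, -0.48, -0.005, 1],
    [0, 0, 14, -0.09, -0.48, -0.005, 1],
    [0, 0, 18, -0.09, -0.48, -0.005, 1],
    [0, 0, 18, -0.09, -0.48, -0.005, 1],
    [0, 0, 18, -0.09, -0.48, -0.005, 1],
    [0, 0, 18, -0.09, -0.48, -0.005, 1],
    [0, 0, 18, -0.09, -0.48, -0.005, 1],
    [0, 0, 18, -0.09, -0.48, -0.005, 1],
    [0, 0, 18, -0.09, -0.48, -0.005, 1],
    [0, 0, 18, -0.09, -0.48, -0.005, 1],
    [0, 0, 18, -0.09, -0.48, -0.005, 1],
    [0, 0, 18, -0.09, -0.48, -0.005, 1],
  ],
)

```text
time: 2.52
tcp_pos: [0.513, -0.0224, 0.2803]
orientation: [0.159, 0.987, -0.0, -0.0]
contact_force: [1.3, 0.2, 0.2]
gripper_width: 0.0853
grip_force: 0.0
```

```bash
cat >> h.py <<'E'
from scipy.spatial.transform import Rotation as Ro
def off(p):
    s=r.observe(); R=Ro.from_quat(s["orientation"]).as_matrix()
    print("pos",np.round(s["tcp_pos"],4),"yaw of y",round(np.degrees(np.arctan2(R[1,1],R[0,1]))-90,2),"q",np.round(s["q"],2),"F",np.round(s["contact_force"],1),"t",s["time"])
    print("tool shift",np.round(R.T@(np.array(p)-s["tcp_pos"]),4))
E
python3 -c "
from h import *
off([.514,-.3425,.15])"
```

```text
pos [ 0.513  -0.0224  0.2803] yaw of y -18.32 q [-0.16  0.31  1.57 -0.    1.26 -1.41] F [1.3 0.2 0.2] t 2.5167
tool shift [-0.1015 -0.3035  0.1305]
```

move_arm(
  steps=[
    [0, 0, 0, -0.1, -0.304, 0.1, 1],
    [0, 0, 0, -0.1, -0.304, 0.1, 1],
    [0, 0, 0, -0.1, -0.304, 0.1, 1],
    [0, 0, 0, -0.1, -0.304, 0.1, 1],
    [0, 0, 0, -0.1, -0.304, 0.1, 1],
    [0, 0, 0, -0.1, -0.304, 0.1, 1],
    [0, 0, 0, -0.1, -0.304, 0.1, 1],
    [0, 0, 0, -0.1, -0.304, 0.1, 1],
    [0, 0, 0, -0.1, -0.304, 0.1, 1],
    [0, 0, 0, -0.1, -0.304, 0.1, 1],
  ],
)

```text
time: 3.35
tcp_pos: [0.5119, -0.3411, 0.179]
orientation: [0.16, 0.987, 0.0, -0.001]
contact_force: [-0.3, 0.8, 1.2]
gripper_width: 0.0848
grip_force: 0.0
```

```bash
cat >> h.py <<'E'
def wpts():
    s=r.observe(); im,d=r.get_image("wrist"); f,cx,cy,p=K("wrist")
    T=np.eye(4); T[:3,:3]=Ro.from_quat(s["orientation"]).as_matrix(); T[:3,3]=s["tcp_pos"]; T=T@np.array(p["T_tool_cam"])
    v,u=np.mgrid[:400,:640]; c=np.stack([(u-cx)/f*d,(v-cy)/f*d,d,np.ones_like(d)],-1)
    return im,(c@T.T)[...,:3],d
E
python3 - <<'E'
from h import *
im,P,d=wpts(); cv2.imwrite("pics/w1.png",im[...,::-1])
m=(d>0)&(P[...,2]>.024)&(P[...,2]<.04)&(np.hypot(P[...,0]-.514,P[...,1]+.3425)<.075)
q=P[m]; print(m.sum(),cv2.minAreaRect(q[:,:2].astype(np.float32)*1000),np.percentile(q[:,2],[5,50,95]))
off([.514,-.3425,.026])
E
```

```text
3999 ((523.489501953125, -348.1280212402344), (40.06446075439453, 120.2776107788086), 71.77359771728516) [0.0311903  0.03234016 0.03346721]
pos [ 0.5122 -0.3396  0.1797] yaw of y -18.34 q [-0.68  0.55  1.45  0.    1.14 -1.93] F [0.7 0.1 0.8] t 3.4
tool shift [-0.0028 -0.0023  0.1536]
```

View pics/w1.png

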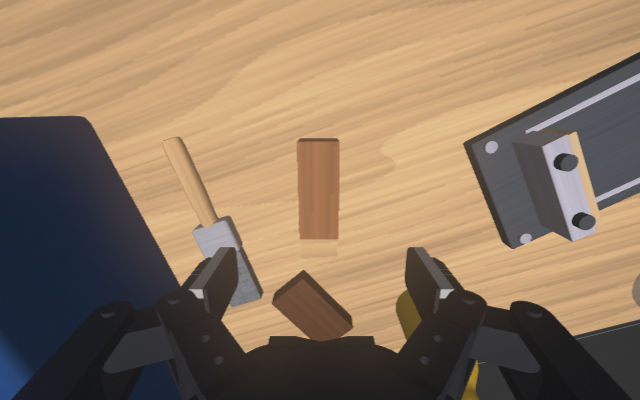

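The wrist view shows the rail body at about (318,190), centred between the fingers, with the tenon at (318,247). The offcut at (312,305) and the brush at (225,260) are clear of the finger paths.

move_arm(
  steps=[
    [0, 0, 0, -0.003, -0.004, 0.04, 1],
    [0, 0, 0, -0.003, -0.004, 0.08, 1],
    [0, 0, 0, -0.003, -0.004, 0.11, 1],
    [0, 0, 0, -0.003, -0.004, 0.13, 1],
    [0, 0, 0, -0.003, -0.004, 0.145, 1],
    [0, 0, 0, -0.003, -0.004, 0.153, 1],
    [0, 0, 0, -0.003, -0.004, 0.153, 1],
    [0, 0, 0, -0.003, -0.004, 0.153, -1],
    [0, 0, 0, -0.003, -0.004, 0.153, -1],
    [0, 0, 0, -0.003, -0.004, 0.153, -1],
    [0, 0, 0, -0.003, -0.004, 0.153, -1],
    [0, 0, 0, -0.003, -0.004, 0.153, -1],
  ],
)

```text
time: 4.4
tcp_pos: [0.5148, -0.3443, 0.0287]
orientation: [0.159, 0.987, -0.0, 0.001]
contact_force: [-1.1, 2.6, 13.0]
gripper_width: 0.0386
grip_force: 61.4
```

move_arm(
  steps=[
    [0, 0, 0, 0, 0, -0.03, -1],
    [0, 0, 0, 0, 0, -0.07, -1],
    [0, 0, 0, 0, 0, -0.11, -1],
    [0, 0, 0, 0, 0, -0.14, -1],
    [0, 0, 0, 0, 0, -0.14, -1],
    [0, 0, -7, 0, 0, -0.14, -1],
    [0, 0, -14, 0, 0, -0.14, -1],
    [0, 0, -21, 0, 0, -0.14, -1],
    [0, 0, -28.3, 0, 0, -0.14, -1],
    [0, 0, -28.3, 0, 0, -0.14, -1],
  ],
)

```text
time: 5.23
tcp_pos: [0.5141, -0.344, 0.1673]
orientation: [-0.091, 0.996, 0.0, -0.0]
contact_force: [0.4, -0.2, -3.5]
gripper_width: 0.0385
grip_force: 61.9
```

Run:
```python
from h import *
y=np.radians(10); o=np.array([.5455,.0208]); t=o-.085*np.array([-np.sin(y),np.cos(y)])
print(t); off([*t,.13])
```

```text
[ 0.5602601  -0.06290866]
pos [ 0.5141 -0.344   0.1673] yaw of y 10.43 q [-0.69  0.57  1.46 -0.    1.11 -2.44] F [ 0.4 -0.2 -3.5] t 5.2333
tool shift [-0.0963  0.268   0.0373]
```

move_arm(
  steps=[
    [0, 0, 0.4, -0.096, 0.268, 0.02, -1],
    [0, 0, 0.4, -0.096, 0.268, 0.03, -1],
    [0, 0, 0.4, -0.096, 0.268, 0.037, -1],
    [0, 0, 0.4, -0.096, 0.268, 0.037, -1],
    [0, 0, 0.4, -0.096, 0.268, 0.037, -1],
    [0, 0, 0.4, -0.096, 0.268, 0.037, -1],
    [0, 0, 0.4, -0.096, 0.268, 0.037, -1],
    [0, 0, 0.4, -0.096, 0.268, 0.037, -1],
    [0, 0, 0.4, -0.096, 0.268, 0.037, -1],
    [0, 0, 0.4, -0.096, 0.268, 0.037, -1],
  ],
)

```text
time: 6.07
tcp_pos: [0.5621, -0.0636, 0.1304]
orientation: [-0.083, 0.997, -0.0, -0.0]
contact_force: [0.2, -0.5, -2.1]
gripper_width: 0.0388
grip_force: 62.0
```

Run:
```python
from h import *
np.set_printoptions(precision=4,suppress=True)
im,P,d=wpts(); cv2.imwrite("pics/w2.png",im[...,::-1])
off([.5602,-.0629,.05])
im,d=r.get_image("top"); cv2.imwrite("pics/t2.png",cv2.resize(im[150:260,210:400],None,fx=4,fy=4,interpolation=cv2.INTER_CUBIC)[...,::-1])
```

```text
pos [ 0.5621 -0.0642  0.1305] yaw of y 9.49 q [-0.22  0.56  1.62 -0.    0.96 -1.96] F [ 0.6  0.  -2.7] t 6.1167
tool shift [0.0017 0.0016 0.0805]
```

View pics/w2.png

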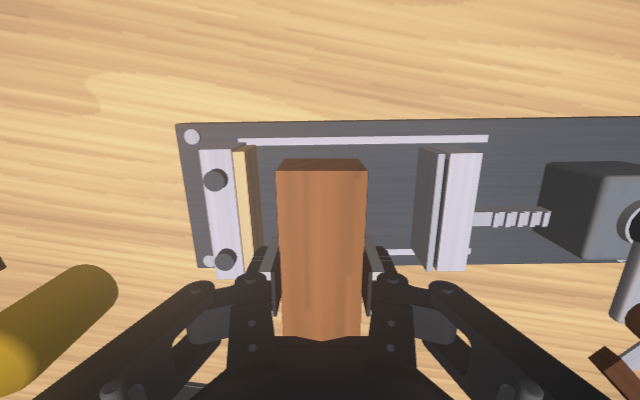

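The wrist view shows the rail at (322,250), square between the fence strip at (245,200) and the jaw plate at (430,210), with room on both sides.

move_arm(
  steps=[
    [0, 0, -0.4, 0.002, 0.002, 0.02, -1],
    [0, 0, -0.4, 0.002, 0.002, 0.04, -1],
    [0, 0, -0.4, 0.002, 0.002, 0.06, -1],
    [0, 0, -0.4, 0.002, 0.002, 0.07, -1],
    [0, 0, -0.4, 0.002, 0.002, 0.076, -1],
    [0, 0, -0.4, 0.002, 0.002, 0.079, -1],
    [0, 0, -0.4, 0.002, 0.002, 0.079, -1],
    [0, 0, -0.4, 0.002, 0.002, 0.079, -1],
  ],
)

```text
time: 6.83
tcp_pos: [0.5602, -0.0621, 0.0521]
orientation: [-0.087, 0.996, -0.0, 0.0]
contact_force: [0.3, 0.0, -1.4]
gripper_width: 0.0388
grip_force: 62.0
```

move_arm(
  steps=[
    [0, 0, 0, 0, 0, 0.001, -1],
    [0, 0, 0, 0, 0, 0.002, -1],
    [0, 0, 0, 0, 0, 0.003, -1],
    [0, 0, 0, 0, 0, 0.003, -1],
  ],
)

```text
time: 7.17
tcp_pos: [0.5601, -0.0618, 0.0488]
orientation: [-0.088, 0.996, -0.0, 0.0]
contact_force: [-0.3, 0.2, 2.4]
gripper_width: 0.0388
grip_force: 62.3
```

move_arm(
  steps=[
    [0, 0, 0, 0, 0, 0, 0.4],
    [0, 0, 0, 0, 0, 0, 0.4],
    [0, 0, 0, 0, 0, 0, 0.4],
    [0, 0, 0, 0, 0, 0, 0.4],
    [0, 0, 0, 0, 0, -0.02, 0.4],
    [0, 0, 0, 0, 0, -0.05, 0.4],
    [0, 0, 0, 0, 0, -0.09, 0.4],
    [0, 0, 0, 0, 0, -0.13, 0.4],
    [0, 0, 0, 0, 0, -0.17, 0.4],
    [0, 0, 0, 0, 0, -0.19, 0.4],
    [0, 0, 0, 0, 0, -0.19, 0.4],
  ],
)

```text
time: 8.08
tcp_pos: [0.5618, -0.0622, 0.2435]
orientation: [-0.088, 0.996, -0.001, 0.004]
contact_force: [0.8, 0.5, 0.4]
gripper_width: 0.0594
grip_force: 0.0
```

Run:
```python
from h import *
np.set_printoptions(precision=4,suppress=True)
im,P,d=wpts(); cv2.imwrite("pics/w3.png",im[...,::-1])
y=np.radians(10); o=np.array([.5455,.0208]); A=np.array([[np.cos(y),-np.sin(y)],[np.sin(y),np.cos(y)]])
q=(P[...,:2]-o)@A; Z=P[...,2]
m=(d>0)&(abs(Z-.052)<.004)&(abs(q[...,0])<.07)&(q[...,1]>-.13)&(q[...,1]<-.01)
n,l,s,c=cv2.connectedComponentsWithStats(m.astype(np.uint8)); k=1+s[1:,4].argmax(); a=q[l==k]
print("rail",len(a),cv2.minAreaRect(a.astype(np.float32)*1000),np.median(Z[l==k]))
for nm,lo,hi in(("fence",-.2,-.11),("jaw",-.03,.06)):
    m=(d>0)&(abs(Z-.062)<.004)&(abs(q[...,0])<.03)&(q[...,1]>lo)&(q[...,1]<hi); print(nm,m.sum(),np.percentile(q[m][:,1],[2,50,98]))
off([.52,.149,.24])
```

```text
rail 3080 ((-0.9132919311523438, -83.640869140625), (39.98362731933594, 99.24752807617188), 89.97270965576172) 0.052333136536265895
fence 1360 [-0.1666 -0.1504 -0.1375]
jaw 1529 [-0.0072  0.0071  0.0219]
pos [ 0.5608 -0.062   0.2409] yaw of y 10.05 q [-0.22  0.42  1.51 -0.    1.21 -1.96] F [-0.8  0.8 -0.9] t 8.1333
tool shift [0.0034 0.2149 0.0005]
```

View pics/w3.png

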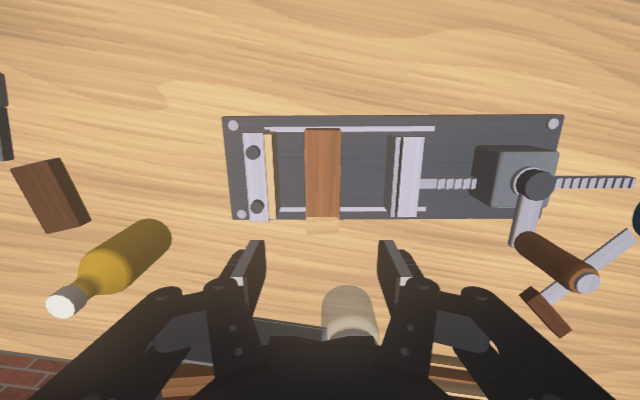

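The wrist view shows the rail flat and square at (322,173). The crank hub is at (535,183), and the sleeve runs from (515,240) to its top at (587,283).

```bash
cat > sl.py <<'E'
from h import *
np.set_printoptions(precision=4,suppress=True)
y=np.radians(10); o=np.array([.5455,.0208]); A=np.array([[np.cos(y),-np.sin(y)],[np.sin(y),np.cos(y)]])
im,P,d=wpts(); q=(P[...,:2]-o)@A; Z=P[...,2]
g=np.array([.582,.158])
m=(d>0)&(abs(Z-.166)<.006)&(np.hypot(P[...,0]-g[0],P[...,1]-g[1])<.03)
a=P[m]; print("top",len(a),cv2.minEnclosingCircle(a[:,:2].astype(np.float32)*1000),np.median(a[:,2]))
m=(d>0)&(Z>.1)&(Z<.16)&(np.hypot(P[...,0]-g[0],P[...,1]-g[1])<.03)
a=P[m]
from scipy.optimize import least_squares
if len(a)>20: s=least_squares(lambda p:np.hypot(a[:,0]-p[0],a[:,1]-p[1])-.013,g,loss="soft_l1",f_scale=.002).x; print("side fit",len(a),s,"st",(s-o)@A)
m=(d>0)&(Z>.085)&(Z<.103)&(np.hypot(q[...,0],q[...,1]-.13)<.025)
print("hub",m.sum(),cv2.minEnclosingCircle((q[m]*1000).astype(np.float32)),np.median(Z[m]))
off([s[0],s[1],.142])
E
python3 sl.py
```

```text
top 913 ((581.181640625, 155.06671142578125), 12.941610336303711) 0.16618551623082944
side fit 1689 [0.5818 0.1567] st [0.0593 0.1275]
hub 1195 ((4.5025105476379395, 128.84336853027344), 20.502952575683594) 0.09654259410970745
pos [ 0.56   -0.0618  0.2391] yaw of y 10.05 q [-0.22  0.42  1.52  0.    1.21 -1.96] F [-0.1 -0.8 -0.6] t 8.1833
tool shift [-0.0595  0.2114  0.097 ]
```

move_arm(
  steps=[
    [0, 0, 0, -0.059, 0.211, 0, 0.6],
    [0, 0, 0, -0.059, 0.211, 0, 0.6],
    [0, 0, 0, -0.059, 0.211, 0, 0.6],
    [0, 0, 0, -0.059, 0.211, 0, 0.6],
    [0, 0, 0, -0.059, 0.211, 0, 0.6],
    [0, 0, 0, -0.059, 0.211, 0, 0.6],
    [0, 0, 0, -0.059, 0.211, 0, 0.6],
    [0, 0, 0, -0.059, 0.211, 0.02, 0.6],
    [0, 0, 0, -0.059, 0.211, 0.02, 0.6],
  ],
)

```text
time: 8.93
tcp_pos: [0.5793, 0.1554, 0.2147]
orientation: [-0.088, 0.996, -0.0, -0.003]
contact_force: [-1.0, -0.0, -1.2]
gripper_width: 0.0683
grip_force: 0.0
```

```bash
python3 sl.py; python3 -c "
from h import *
im,d=r.get_image('wrist'); cv2.imwrite('pics/w4.png',im[...,::-1])"
```

```text
top 1133 ((581.5276489257812, 156.58700561523438), 13.207088470458984) 0.16815600813758755
side fit 748 [0.5818 0.1567] st [0.0594 0.1275]
hub 1345 ((4.788572788238525, 129.705810546875), 20.619699478149414) 0.09701246776557235
pos [0.5796 0.1552 0.2161] yaw of y 10.02 q [ 0.16  0.49  1.45 -0.    1.2  -1.58] F [-1.1 -0.1 -1.1] t 8.9833
tool shift [-0.0028  0.0011  0.0741]
```

View pics/w4.png

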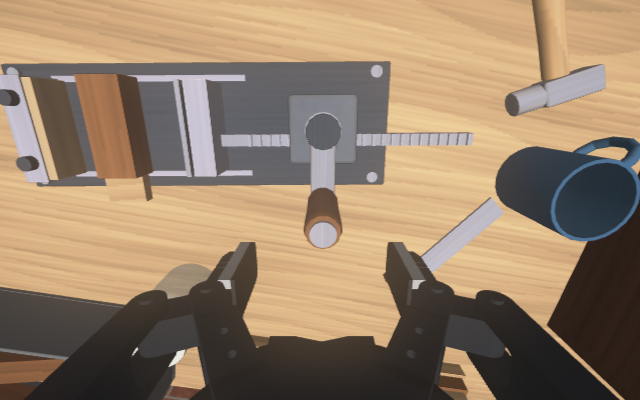

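The wrist view shows the sleeve top at (322,236), centred between the finger pads, with nothing in the way.

move_arm(
  steps=[
    [0, 0, 0, -0.002, 0.001, 0.03, 0.6],
    [0, 0, 0, -0.002, 0.001, 0.055, 0.6],
    [0, 0, 0, -0.002, 0.001, 0.07, 0.6],
    [0, 0, 0, -0.002, 0.001, 0.074, 0.6],
    [0, 0, 0, -0.002, 0.001, 0.074, 0.6],
    [0, 0, 0, -0.002, 0.001, 0.074, -1],
    [0, 0, 0, -0.002, 0.001, 0.074, -1],
    [0, 0, 0, -0.002, 0.001, 0.074, -1],
    [0, 0, 0, -0.002, 0.001, 0.074, -1],
    [0, 0, 0, -0.002, 0.001, 0.074, -1],
    [0, 0, 0, -0.002, 0.001, 0.074, -1],
  ],
)

```text
time: 9.95
tcp_pos: [0.5835, 0.1576, 0.1456]
orientation: [-0.088, 0.996, -0.0, 0.001]
contact_force: [-0.7, -1.0, 9.2]
gripper_width: 0.0249
grip_force: 58.2
```

```bash
python3 -c "
from h import *
off([.5815,.156,.142])"
```

```text
pos [0.5835 0.1576 0.1456] yaw of y 10.05 q [ 0.17  0.58  1.51 -0.    1.05 -1.58] F [-0.7 -1.   9.2] t 9.95
tool shift [ 0.0022 -0.0012  0.0036]
```

move_arm(
  steps=[
    [0, 0, 0, 0.0001, -0.003, 0, -1],
    [0, 0, 0, 0.0003, -0.006, 0, -1],
    [0, 0, 0, 0.0007, -0.009, 0, -1],
    [0, 0, 0, 0.0012, -0.0119, 0, -1],
    [0, 0, 0, 0.0019, -0.0148, 0, -1],
    [0, 0, 0, 0.0027, -0.0177, 0, -1],
    [0, 0, 0, 0.0036, -0.0206, 0, -1],
    [0, 0, 0, 0.0047, -0.0234, 0, -1],
    [0, 0, 0, 0.006, -0.0261, 0, -1],
    [0, 0, 0, 0.0073, -0.0288, 0, -1],
    [0, 0, 0, 0.0088, -0.0314, 0, -1],
    [0, 0, 0, 0.0105, -0.0339, 0, -1],
  ],
)

```text
time: 10.95
tcp_pos: [0.5795, 0.1229, 0.1457]
orientation: [-0.088, 0.996, 0.0, 0.002]
contact_force: [1.7, 4.9, 6.3]
gripper_width: 0.025
grip_force: 58.4
```

```bash
cat > cr.py <<'E'
import sys
from h import *
# axis estimate (tool-frame start + 60mm): world; angle from measured TCP; prints rows' offsets for the next angles
C=np.array(eval(sys.argv[1])); y=np.radians(10.03)
X=np.array([np.cos(y),np.sin(y)]); Y=np.array([-np.sin(y),np.cos(y)])
s=r.observe(); p=s["tcp_pos"][:2]-C; th=np.arctan2(-p@Y,p@X); F=s["contact_force"]
er=p/np.hypot(*p); et=np.array([er[1],-er[0]])
print("t",s["time"],"pos",s["tcp_pos"],"R",np.hypot(*p)*1000,"th",th,"Fr",F[:2]@er,"Ft",F[:2]@et,"Fz",F[2],"w",s["gripper_width"],"q6",s["q"][5])
if len(sys.argv)>2:
    t0,dt=map(float,sys.argv[2].split(","))
    print([[0,0,0,round(-.06*(np.cos(t)-np.cos(t0)),4),round(-.06*(np.sin(t)-np.sin(t0)),4),0,-1] for t in t0+dt*np.arange(1,13)])
E
python3 cr.py "[.5244,.1472]" .6,.1
```

```text
t 10.95 pos [0.5794631  0.12292946 0.145688  ] R 60.174780116089124 th 0.5902140048830207 Fr -0.41881049104293294 Ft -5.135731102332275 Fz 6.3329668773983 w 0.02502580177242141 q6 -1.6388456790979689
[[0, 0, 0, np.float64(0.0036), np.float64(-0.0048), 0, -1], [0, 0, 0, np.float64(0.0077), np.float64(-0.0092), 0, -1], [0, 0, 0, np.float64(0.0122), np.float64(-0.0131), 0, -1], [0, 0, 0, np.float64(0.0171), np.float64(-0.0166), 0, -1], [0, 0, 0, np.float64(0.0223), np.float64(-0.0196), 0, -1], [0, 0, 0, np.float64(0.0278), np.float64(-0.022), 0, -1], [0, 0, 0, np.float64(0.0335), np.float64(-0.0239), 0, -1], [0, 0, 0, np.float64(0.0393), np.float64(-0.0252), 0, -1], [0, 0, 0, np.float64(0.0453), np.float64(-0.026), 0, -1], [0, 0, 0, np.float64(0.0513), np.float64(-0.0261), 0, -1], [0, 0, 0, np.float64(0.0573), np.float64(-0.0256), 0, -1], [0, 0, 0, np.float64(0.0632), np.float64(-0.0246), 0, -1]]
```

move_arm(
  steps=[
    [0, 0, 0, 0.0036, -0.0048, 0, -1],
    [0, 0, 0, 0.0077, -0.0092, 0, -1],
    [0, 0, 0, 0.0122, -0.0131, 0, -1],
    [0, 0, 0, 0.0171, -0.0166, 0, -1],
    [0, 0, 0, 0.0223, -0.0196, 0, -1],
    [0, 0, 0, 0.0278, -0.022, 0, -1],
    [0, 0, 0, 0.0335, -0.0239, 0, -1],
    [0, 0, 0, 0.0393, -0.0252, 0, -1],
    [0, 0, 0, 0.0453, -0.026, 0, -1],
    [0, 0, 0, 0.0513, -0.0261, 0, -1],
    [0, 0, 0, 0.0573, -0.0256, 0, -1],
    [0, 0, 0, 0.0632, -0.0246, 0, -1],
  ],
)

```text
time: 11.95
tcp_pos: [0.5222, 0.0869, 0.1457]
orientation: [-0.088, 0.996, -0.0, 0.002]
contact_force: [6.3, -2.4, 5.0]
gripper_width: 0.0247
grip_force: 58.7
```

```bash
python3 cr.py "[.5244,.1472]" 1.8,.125 | sed 's/np.float64(\([^)]*\))/\1/g'
```

```text
t 11.95 pos [0.52219415 0.08688051 0.14572612] R 60.359808756588556 th 1.782406077223722 Fr 2.1188320348417427 Ft -6.418035237440859 Fz 4.971547327175048 w 0.02468600299944604 q6 -1.6934920557784277
[[0, 0, 0, 0.0072, 0.0022, 0, -1], [0, 0, 0, 0.014, 0.0052, 0, -1], [0, 0, 0, 0.0205, 0.0091, 0, -1], [0, 0, 0, 0.0263, 0.0137, 0, -1], [0, 0, 0, 0.0316, 0.019, 0, -1], [0, 0, 0, 0.0362, 0.025, 0, -1], [0, 0, 0, 0.04, 0.0314, 0, -1], [0, 0, 0, 0.0429, 0.0383, 0, -1], [0, 0, 0, 0.045, 0.0455, 0, -1], [0, 0, 0, 0.0461, 0.0529, 0, -1], [0, 0, 0, 0.0463, 0.0604, 0, -1], [0, 0, 0, 0.0456, 0.0679, 0, -1]]
```

move_arm(
  steps=[
    [0, 0, 0, 0.0072, 0.0022, 0, -1],
    [0, 0, 0, 0.014, 0.0052, 0, -1],
    [0, 0, 0, 0.0205, 0.0091, 0, -1],
    [0, 0, 0, 0.0263, 0.0137, 0, -1],
    [0, 0, 0, 0.0316, 0.019, 0, -1],
    [0, 0, 0, 0.0362, 0.025, 0, -1],
    [0, 0, 0, 0.04, 0.0314, 0, -1],
    [0, 0, 0, 0.0429, 0.0383, 0, -1],
    [0, 0, 0, 0.045, 0.0455, 0, -1],
    [0, 0, 0, 0.0461, 0.0529, 0, -1],
    [0, 0, 0, 0.0463, 0.0604, 0, -1],
    [0, 0, 0, 0.0456, 0.0679, 0, -1],
  ],
)

```text
time: 12.95
tcp_pos: [0.4643, 0.1461, 0.1456]
orientation: [-0.088, 0.996, -0.0, 0.001]
contact_force: [0.4, -6.0, 11.8]
gripper_width: 0.0247
grip_force: 59.4
```

```bash
python3 cr.py "[.5244,.1472]" 3.3,.125 | sed 's/np.float64(\([^)]*\))/\1/g'
```

```text
t 12.95 pos [0.46430951 0.14607991 0.1455866 ] R 60.10092437140379 th -2.9851740620094587 Fr -0.2531442433657583 Ft -5.999402756639837 Fz 11.818881963029892 w 0.024724656123359213 q6 -1.5631902883110456
[[0, 0, 0, -0.0016, 0.0073, 0, -1], [0, 0, 0, -0.0042, 0.0144, 0, -1], [0, 0, 0, -0.0076, 0.021, 0, -1], [0, 0, 0, -0.0118, 0.0272, 0, -1], [0, 0, 0, -0.0167, 0.0329, 0, -1], [0, 0, 0, -0.0223, 0.0378, 0, -1], [0, 0, 0, -0.0285, 0.0421, 0, -1], [0, 0, 0, -0.0352, 0.0455, 0, -1], [0, 0, 0, -0.0422, 0.0481, 0, -1], [0, 0, 0, -0.0495, 0.0497, 0, -1], [0, 0, 0, -0.057, 0.0505, 0, -1], [0, 0, 0, -0.0645, 0.0503, 0, -1]]
```

move_arm(
  steps=[
    [0, 0, 0, -0.0016, 0.0073, 0, -1],
    [0, 0, 0, -0.0042, 0.0144, 0, -1],
    [0, 0, 0, -0.0076, 0.021, 0, -1],
    [0, 0, 0, -0.0118, 0.0272, 0, -1],
    [0, 0, 0, -0.0167, 0.0329, 0, -1],
    [0, 0, 0, -0.0223, 0.0378, 0, -1],
    [0, 0, 0, -0.0285, 0.0421, 0, -1],
    [0, 0, 0, -0.0352, 0.0455, 0, -1],
    [0, 0, 0, -0.0422, 0.0481, 0, -1],
    [0, 0, 0, -0.0495, 0.0497, 0, -1],
    [0, 0, 0, -0.057, 0.0505, 0, -1],
    [0, 0, 0, -0.0645, 0.0503, 0, -1],
  ],
)

```text
time: 13.95
tcp_pos: [0.5188, 0.2067, 0.1455]
orientation: [-0.088, 0.996, -0.0, 0.0]
contact_force: [-4.6, -6.3, 13.4]
gripper_width: 0.0249
grip_force: 59.5
```

```bash
python3 cr.py "[.5244,.1472]" 4.8,.125 | sed 's/np.float64(\([^)]*\))/\1/g'
```

```text
t 13.95 pos [0.51878288 0.20674725 0.14554716] R 59.81159799672783 th -1.489791935747942 Fr -5.8233919490647645 Ft -5.173481342750586 Fz 13.400305640013961 w 0.024875359164736845 q6 -1.4735398062325455
[[0, 0, 0, -0.0074, -0.0011, 0, -1], [0, 0, 0, -0.0146, -0.0032, 0, -1], [0, 0, 0, -0.0215, -0.0061, 0, -1], [0, 0, 0, -0.028, -0.0098, 0, -1], [0, 0, 0, -0.034, -0.0144, 0, -1], [0, 0, 0, -0.0393, -0.0196, 0, -1], [0, 0, 0, -0.044, -0.0255, 0, -1], [0, 0, 0, -0.0479, -0.0319, 0, -1], [0, 0, 0, -0.0509, -0.0387, 0, -1], [0, 0, 0, -0.0531, -0.0459, 0, -1], [0, 0, 0, -0.0544, -0.0533, 0, -1], [0, 0, 0, -0.0547, -0.0608, 0, -1]]
```

move_arm(
  steps=[
    [0, 0, 0, -0.0074, -0.0011, 0, -1],
    [0, 0, 0, -0.0146, -0.0032, 0, -1],
    [0, 0, 0, -0.0215, -0.0061, 0, -1],
    [0, 0, 0, -0.028, -0.0098, 0, -1],
    [0, 0, 0, -0.034, -0.0144, 0, -1],
    [0, 0, 0, -0.0393, -0.0196, 0, -1],
    [0, 0, 0, -0.044, -0.0255, 0, -1],
    [0, 0, 0, -0.0479, -0.0319, 0, -1],
    [0, 0, 0, -0.0509, -0.0387, 0, -1],
    [0, 0, 0, -0.0531, -0.0459, 0, -1],
    [0, 0, 0, -0.0544, -0.0533, 0, -1],
    [0, 0, 0, -0.0547, -0.0608, 0, -1],
  ],
)

```text
time: 14.95
tcp_pos: [0.5836, 0.157, 0.1457]
orientation: [-0.088, 0.996, 0.001, 0.001]
contact_force: [-3.2, 6.3, 8.4]
gripper_width: 0.0249
grip_force: 59.2
```

```bash
python3 cr.py "[.5244,.1472]" 6.3,.1 | sed 's/np.float64(\([^)]*\))/\1/g'
```

```text
t 14.95 pos [0.58361969 0.15695581 0.14567823] R 60.01789859009216 th 0.011783657904685997 Fr -2.11921429490073 Ft -6.729672560146399 Fz 8.361755320346788 w 0.0249025842864099 q6 -1.5833880944969876
[[0, 0, 0, 0.0004, -0.006, 0, -1], [0, 0, 0, 0.0014, -0.0119, 0, -1], [0, 0, 0, 0.003, -0.0177, 0, -1], [0, 0, 0, 0.0051, -0.0233, 0, -1], [0, 0, 0, 0.0078, -0.0286, 0, -1], [0, 0, 0, 0.011, -0.0337, 0, -1], [0, 0, 0, 0.0148, -0.0384, 0, -1], [0, 0, 0, 0.0189, -0.0427, 0, -1], [0, 0, 0, 0.0235, -0.0466, 0, -1], [0, 0, 0, 0.0284, -0.05, 0, -1], [0, 0, 0, 0.0337, -0.0529, 0, -1], [0, 0, 0, 0.0392, -0.0553, 0, -1]]
```

move_arm(
  steps=[
    [0, 0, 0, 0.0004, -0.006, 0, -1],
    [0, 0, 0, 0.0014, -0.0119, 0, -1],
    [0, 0, 0, 0.003, -0.0177, 0, -1],
    [0, 0, 0, 0.0051, -0.0233, 0, -1],
    [0, 0, 0, 0.0078, -0.0286, 0, -1],
    [0, 0, 0, 0.011, -0.0337, 0, -1],
    [0, 0, 0, 0.0148, -0.0384, 0, -1],
    [0, 0, 0, 0.0189, -0.0427, 0, -1],
    [0, 0, 0, 0.0235, -0.0466, 0, -1],
    [0, 0, 0, 0.0284, -0.05, 0, -1],
    [0, 0, 0, 0.0337, -0.0529, 0, -1],
    [0, 0, 0, 0.0392, -0.0553, 0, -1],
  ],
)

```text
time: 15.95
tcp_pos: [0.5555, 0.0954, 0.1457]
orientation: [-0.087, 0.996, 0.0, 0.002]
contact_force: [4.6, 4.1, 4.6]
gripper_width: 0.0245
grip_force: 58.9
```

```bash
python3 cr.py "[.5244,.1472]" 7.5,.05 | sed 's/np.float64(\([^)]*\))/\1/g'
python3 - <<'E'
from h import *
y=np.radians(10); o=np.array([.5455,.0208]); A=np.array([[np.cos(y),-np.sin(y)],[np.sin(y),np.cos(y)]])
im,d=r.get_image("top"); P=pts("top",d); q=(P[...,:2]-o)@A; Z=P[...,2]
m=(abs(q[...,0])<.035)&(q[...,1]>-.19)&(q[...,1]<.06)&(Z>.03)&(Z<.075)
h,e=np.histogram(q[m][:,1]*1000,bins=np.arange(-190,60,4)); 
for i in np.flatnonzero(h): 
    k=m&(q[...,1]*1000>=e[i])&(q[...,1]*1000<e[i+1]); print(int(e[i]),h[i],round(float(np.median(Z[k])*1000)),end=" | ")
cv2.imwrite("pics/t5.png",cv2.resize(im[175:260,205:385],None,fx=4,fy=4,interpolation=cv2.INTER_CUBIC)[...,::-1])
E
```

```text
t 15.95 pos [0.55547845 0.09543803 0.14571928] R 60.37525041039003 th 1.2051313170582998 Fr -1.126286115276698 Ft -6.035285770780686 Fz 4.578952672919312 w 0.02454501927097751 q6 -1.6824970754015736
[[0, 0, 0, 0.0028, -0.001, 0, -1], [0, 0, 0, 0.0057, -0.0018, 0, -1], [0, 0, 0, 0.0086, -0.0025, 0, -1], [0, 0, 0, 0.0116, -0.003, 0, -1], [0, 0, 0, 0.0146, -0.0034, 0, -1], [0, 0, 0, 0.0176, -0.0036, 0, -1], [0, 0, 0, 0.0206, -0.0037, 0, -1], [0, 0, 0, 0.0236, -0.0037, 0, -1], [0, 0, 0, 0.0266, -0.0034, 0, -1], [0, 0, 0, 0.0295, -0.0031, 0, -1], [0, 0, 0, 0.0325, -0.0026, 0, -1], [0, 0, 0, 0.0354, -0.0019, 0, -1]]
-166 19 62 | -162 26 62 | -158 32 65 | -154 31 64 | -150 31 63 | -146 33 61 | -142 32 60 | -138 48 58 | -134 1 39 | -122 9 52 | -118 29 52 | -114 30 53 | -110 30 52 | -106 28 53 | -102 30 53 | -98 32 52 | -94 29 53 | -90 28 53 | -86 28 53 | -82 25 56 | -78 30 63 | -74 31 61 | -70 32 63 | -66 31 63 | -62 29 64 | -58 30 62 | -54 31 64 | -50 17 53 | -46 5 39 | -42 7 39 | -38 6 39 | -34 5 37 | -30 5 39 | -26 7 39 | -22 6 36 | -18 5 40 | -14 5 41 | -10 6 41 | -6 6 40 | -2 5 44 | 2 6 41 | 6 7 40 | 10 6 39 | 14 5 38 | 18 2 41 |
```

View pics/t5.png

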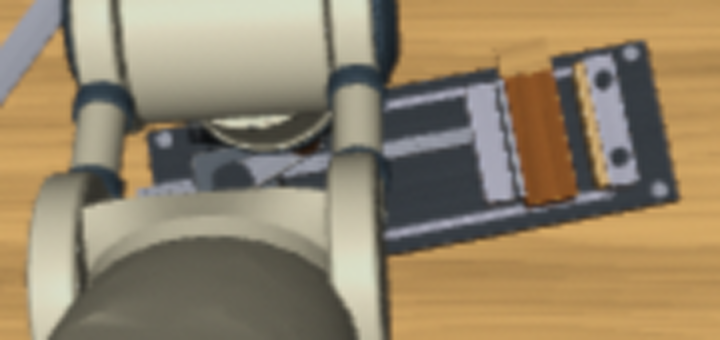

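The picture shows the rail at (540,135), pressed flush and square against the jaw plate, with about 15 mm left to the strip at (590,120).

move_arm(
  steps=[
    [0, 0, 0, 0.0028, -0.001, 0, -1],
    [0, 0, 0, 0.0057, -0.0018, 0, -1],
    [0, 0, 0, 0.0086, -0.0025, 0, -1],
    [0, 0, 0, 0.0116, -0.003, 0, -1],
    [0, 0, 0, 0.0146, -0.0034, 0, -1],
    [0, 0, 0, 0.0176, -0.0036, 0, -1],
    [0, 0, 0, 0.0206, -0.0037, 0, -1],
    [0, 0, 0, 0.0236, -0.0037, 0, -1],
    [0, 0, 0, 0.0266, -0.0034, 0, -1],
    [0, 0, 0, 0.0295, -0.0031, 0, -1],
    [0, 0, 0, 0.0325, -0.0026, 0, -1],
    [0, 0, 0, 0.0354, -0.0019, 0, -1],
  ],
)

```text
time: 17.0
tcp_pos: [0.5213, 0.087, 0.1457]
orientation: [-0.088, 0.996, -0.0, 0.002]
contact_force: [6.2, -3.5, 5.1]
gripper_width: 0.0244
grip_force: 59.0
```

```bash
python3 cr.py "[.5244,.1472]" 8.1,.035 | sed 's/np.float64(\([^)]*\))/\1/g'
```

```text
t 17.0 pos [0.52129653 0.08696607 0.14572254] R 60.31382602758114 th 1.7973310186722857 Fr 3.165266501698564 Ft -6.357756072111167 Fz 5.0609700901318515 w 0.02440987638755321 q6 -1.6932825560896891
[[0, 0, 0, 0.002, 0.0005, 0, -1], [0, 0, 0, 0.004, 0.0012, 0, -1], [0, 0, 0, 0.006, 0.0019, 0, -1], [0, 0, 0, 0.008, 0.0026, 0, -1], [0, 0, 0, 0.0099, 0.0034, 0, -1], [0, 0, 0, 0.0118, 0.0043, 0, -1], [0, 0, 0, 0.0137, 0.0053, 0, -1], [0, 0, 0, 0.0155, 0.0063, 0, -1], [0, 0, 0, 0.0173, 0.0074, 0, -1], [0, 0, 0, 0.0191, 0.0085, 0, -1], [0, 0, 0, 0.0208, 0.0097, 0, -1], [0, 0, 0, 0.0225, 0.011, 0, -1]]
```

move_arm(
  steps=[
    [0, 0, 0, 0.002, 0.0005, 0, -1],
    [0, 0, 0, 0.004, 0.0012, 0, -1],
    [0, 0, 0, 0.006, 0.0019, 0, -1],
    [0, 0, 0, 0.008, 0.0026, 0, -1],
    [0, 0, 0, 0.0099, 0.0034, 0, -1],
    [0, 0, 0, 0.0118, 0.0043, 0, -1],
    [0, 0, 0, 0.0137, 0.0053, 0, -1],
    [0, 0, 0, 0.0155, 0.0063, 0, -1],
    [0, 0, 0, 0.0173, 0.0074, 0, -1],
    [0, 0, 0, 0.0191, 0.0085, 0, -1],
    [0, 0, 0, 0.0208, 0.0097, 0, -1],
    [0, 0, 0, 0.0225, 0.011, 0, -1],
  ],
)

```text
time: 18.0
tcp_pos: [0.4968, 0.0936, 0.1457]
orientation: [-0.088, 0.996, -0.001, 0.002]
contact_force: [1.4, -7.0, 9.7]
gripper_width: 0.0248
grip_force: 59.3
```

```bash
python3 cr.py "[.5244,.1472]" 8.52,.015 | sed 's/np.float64(\([^)]*\))/\1/g'
```

```text
t 18.0 pos [0.49683065 0.09364375 0.14566981] R 60.23571335727293 th 2.221249382347532 Fr 5.618309454292922 Ft -4.476834103239798 Fz 9.741128760526733 w 0.024849045023135584 q6 -1.6768526588663484
[[0, 0, 0, 0.0007, 0.0006, 0, -1], [0, 0, 0, 0.0014, 0.0011, 0, -1], [0, 0, 0, 0.0021, 0.0017, 0, -1], [0, 0, 0, 0.0028, 0.0023, 0, -1], [0, 0, 0, 0.0034, 0.0029, 0, -1], [0, 0, 0, 0.0041, 0.0035, 0, -1], [0, 0, 0, 0.0047, 0.0041, 0, -1], [0, 0, 0, 0.0054, 0.0048, 0, -1], [0, 0, 0, 0.006, 0.0054, 0, -1], [0, 0, 0, 0.0066, 0.0061, 0, -1], [0, 0, 0, 0.0072, 0.0067, 0, -1], [0, 0, 0, 0.0078, 0.0074, 0, -1]]
```

move_arm(
  steps=[
    [0, 0, 0, 0.0007, 0.0006, 0, -1],
    [0, 0, 0, 0.0014, 0.0011, 0, -1],
    [0, 0, 0, 0.0021, 0.0017, 0, -1],
    [0, 0, 0, 0.0028, 0.0023, 0, -1],
    [0, 0, 0, 0.0034, 0.0029, 0, -1],
    [0, 0, 0, 0.0041, 0.0035, 0, -1],
    [0, 0, 0, 0.0047, 0.0041, 0, -1],
    [0, 0, 0, 0.0054, 0.0048, 0, -1],
    [0, 0, 0, 0.006, 0.0054, 0, -1],
    [0, 0, 0, 0.0066, 0.0061, 0, -1],
    [0, 0, 0, 0.0072, 0.0067, 0, -1],
    [0, 0, 0, 0.0078, 0.0074, 0, -1],
  ],
)

```text
time: 19.0
tcp_pos: [0.4876, 0.0995, 0.1456]
orientation: [-0.088, 0.996, -0.001, 0.001]
contact_force: [1.1, -8.5, 10.7]
gripper_width: 0.0248
grip_force: 59.5
```

```bash
cat > gap.py <<'E'
from h import *
y=np.radians(10); o=np.array([.5455,.0208]); A=np.array([[np.cos(y),-np.sin(y)],[np.sin(y),np.cos(y)]])
for n in("top","scene"):
    im,d=r.get_image(n); P=pts(n,d); q=(P[...,:2]-o)@A; Z=P[...,2]
    m=(abs(q[...,0])<.035)&(q[...,1]>-.145)&(q[...,1]<-.09)
    rail=m&(abs(Z-.0525)<.003); 
    print(n,"rail front",np.percentile(q[rail][:,1],[1,3,10])*1000)
    if n=="top": cv2.imwrite("pics/gap.png",cv2.resize(im[180:235,310:380],None,fx=8,fy=8,interpolation=cv2.INTER_CUBIC)[...,::-1])
E
python3 cr.py "[.5244,.1472]" 8.7,.015 | sed 's/np.float64(\([^)]*\))/\1/g'; python3 gap.py
```

```text
t 19.0 pos [0.48760571 0.09950538 0.14562823] R 60.237829997176036 th 2.40294483560652 Fr 6.110957697112409 Ft -6.062339553074951 Fz 10.730079648269694 w 0.024798356126299447 q6 -1.6636251732113314
[[0, 0, 0, 0.0006, 0.0007, 0, -1], [0, 0, 0, 0.0012, 0.0014, 0, -1], [0, 0, 0, 0.0017, 0.0021, 0, -1], [0, 0, 0, 0.0023, 0.0028, 0, -1], [0, 0, 0, 0.0029, 0.0035, 0, -1], [0, 0, 0, 0.0034, 0.0042, 0, -1], [0, 0, 0, 0.0039, 0.0049, 0, -1], [0, 0, 0, 0.0044, 0.0057, 0, -1], [0, 0, 0, 0.0049, 0.0064, 0, -1], [0, 0, 0, 0.0054, 0.0072, 0, -1], [0, 0, 0, 0.0059, 0.0079, 0, -1], [0, 0, 0, 0.0064, 0.0087, 0, -1]]
top rail front [-134.75311663 -130.94082865 -128.04036937]
scene rail front [-132.57728239 -131.93077768 -129.16056718]
```

View pics/gap.png

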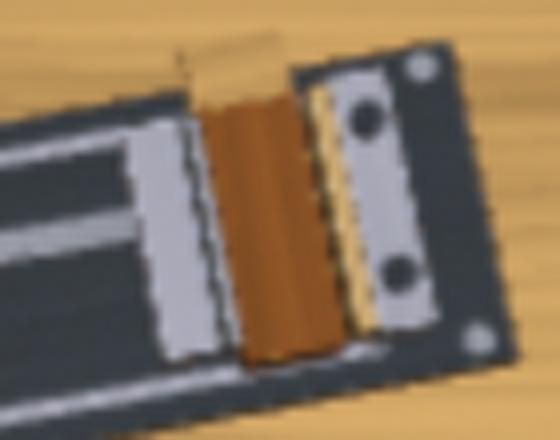

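The picture shows the rail (275,230) flush with the jaw plate, and only a sliver of a gap to the strip at (330,200).

move_arm(
  steps=[
    [0, 0, 0, 0.0006, 0.0007, 0, -1],
    [0, 0, 0, 0.0012, 0.0014, 0, -1],
    [0, 0, 0, 0.0017, 0.0021, 0, -1],
    [0, 0, 0, 0.0023, 0.0028, 0, -1],
    [0, 0, 0, 0.0029, 0.0035, 0, -1],
  ],
)

```text
time: 19.52
tcp_pos: [0.4841, 0.1025, 0.1456]
orientation: [-0.088, 0.996, -0.001, 0.001]
contact_force: [1.2, -7.1, 12.2]
gripper_width: 0.0244
grip_force: 59.6
```

```bash
python3 cr.py "[.5244,.1472]" 8.775,.015 | sed 's/np.float64(\([^)]*\))/\1/g'
```

```text
t 19.5167 pos [0.48406355 0.10247881 0.14561549] R 60.22469363140432 th 2.4797464509969087 Fr 4.485247016168459 Ft -5.604792124508738 Fz 12.202035536550701 w 0.02441075463476052 q6 -1.6570620007416594
[[0, 0, 0, 0.0005, 0.0007, 0, -1], [0, 0, 0, 0.0011, 0.0014, 0, -1], [0, 0, 0, 0.0016, 0.0022, 0, -1], [0, 0, 0, 0.0021, 0.0029, 0, -1], [0, 0, 0, 0.0026, 0.0037, 0, -1], [0, 0, 0, 0.0031, 0.0044, 0, -1], [0, 0, 0, 0.0035, 0.0052, 0, -1], [0, 0, 0, 0.004, 0.006, 0, -1], [0, 0, 0, 0.0045, 0.0068, 0, -1], [0, 0, 0, 0.0049, 0.0075, 0, -1], [0, 0, 0, 0.0053, 0.0083, 0, -1], [0, 0, 0, 0.0057, 0.0091, 0, -1]]
```

move_arm(
  steps=[
    [0, 0, 0, 0.0005, 0.0007, 0, -1],
    [0, 0, 0, 0.0011, 0.0014, 0, -1],
    [0, 0, 0, 0.0016, 0.0022, 0, -1],
    [0, 0, 0, 0.0021, 0.0029, 0, -1],
    [0, 0, 0, 0.0026, 0.0037, 0, -1],
  ],
)

```text
time: 19.93
tcp_pos: [0.4808, 0.1057, 0.1456]
orientation: [-0.088, 0.996, -0.0, 0.001]
contact_force: [-0.8, -7.4, 13.2]
gripper_width: 0.0245
grip_force: 59.6
```

```bash
python3 cr.py "[.5244,.1472]" 8.85,.015 | sed 's/np.float64(\([^)]*\))/\1/g'
```

```text
t 19.9333 pos [0.48078487 0.10569067 0.14558128] R 60.21049453270988 th 2.555983828698407 Fr 5.703804339954925 Ft -4.828476177808996 Fz 13.236124153950424 w 0.02445349256510481 q6 -1.6499400797720867
[[0, 0, 0, 0.0005, 0.0008, 0, -1], [0, 0, 0, 0.001, 0.0015, 0, -1], [0, 0, 0, 0.0014, 0.0023, 0, -1], [0, 0, 0, 0.0019, 0.0031, 0, -1], [0, 0, 0, 0.0023, 0.0039, 0, -1], [0, 0, 0, 0.0027, 0.0047, 0, -1], [0, 0, 0, 0.0031, 0.0055, 0, -1], [0, 0, 0, 0.0035, 0.0063, 0, -1], [0, 0, 0, 0.0039, 0.0071, 0, -1], [0, 0, 0, 0.0043, 0.0079, 0, -1], [0, 0, 0, 0.0047, 0.0087, 0, -1], [0, 0, 0, 0.005, 0.0095, 0, -1]]
```

move_arm(
  steps=[
    [0, 0, 0, 0.0005, 0.0008, 0, -1],
    [0, 0, 0, 0.001, 0.0015, 0, -1],
    [0, 0, 0, 0.0014, 0.0023, 0, -1],
    [0, 0, 0, 0.0019, 0.0031, 0, -1],
    [0, 0, 0, 0.0023, 0.0039, 0, -1],
  ],
)

```text
time: 20.35
tcp_pos: [0.4778, 0.1092, 0.1456]
orientation: [-0.088, 0.996, -0.0, 0.001]
contact_force: [-0.6, -7.6, 12.4]
gripper_width: 0.0248
grip_force: 59.7
```

```bash
python3 cr.py "[.5244,.1472]" 8.925,.01 | sed 's/np.float64(\([^)]*\))/\1/g'; python3 gap.py; python3 cr.py "[.5244,.1472]"
```

```text
t 20.35 pos [0.47775965 0.10916387 0.14558611] R 60.18363168125802 th 2.6325162935003252 Fr 5.214465150464913 Ft -5.5138630278832235 Fz 12.391228637775596 w 0.024816500448746327 q6 -1.6423267234463135
[[0, 0, 0, 0.0003, 0.0005, 0, -1], [0, 0, 0, 0.0006, 0.0011, 0, -1], [0, 0, 0, 0.0008, 0.0016, 0, -1], [0, 0, 0, 0.0011, 0.0021, 0, -1], [0, 0, 0, 0.0014, 0.0027, 0, -1], [0, 0, 0, 0.0016, 0.0032, 0, -1], [0, 0, 0, 0.0019, 0.0038, 0, -1], [0, 0, 0, 0.0021, 0.0043, 0, -1], [0, 0, 0, 0.0024, 0.0048, 0, -1], [0, 0, 0, 0.0026, 0.0054, 0, -1], [0, 0, 0, 0.0028, 0.006, 0, -1], [0, 0, 0, 0.0031, 0.0065, 0, -1]]
top rail front [-134.49037166 -132.95175085 -129.87215879]
scene rail front [-133.38093367 -132.26073359 -129.10535695]
t 20.45 pos [0.47769145 0.1092373  0.14561235] R 60.19016305603967 th 2.6341778761103734 Fr 4.864234419304585 Ft -4.25836402399255 Fz 12.840459054371022 w 0.024595945706324066 q6 -1.6423092693687822
```

move_arm(
  steps=[
    [0, 0, 0, 0.0003, 0.0005, 0, -1],
    [0, 0, 0, 0.0006, 0.0011, 0, -1],
    [0, 0, 0, 0.0008, 0.0016, 0, -1],
    [0, 0, 0, 0.0011, 0.0021, 0, -1],
    [0, 0, 0, 0.0014, 0.0027, 0, -1],
    [0, 0, 0, 0.0016, 0.0032, 0, -1],
  ],
)

```text
time: 20.95
tcp_pos: [0.4756, 0.1121, 0.1456]
orientation: [-0.088, 0.996, -0.0, 0.001]
contact_force: [-0.4, -7.6, 13.5]
gripper_width: 0.0246
grip_force: 59.7
```

```bash
python3 cr.py "[.5244,.1472]" 8.985,.01 | sed 's/np.float64(\([^)]*\))/\1/g'
```

```text
t 20.95 pos [0.47558476 0.11205313 0.14560657] R 60.151724835618815 th 2.692627404006283 Fr 4.793741549660778 Ft -5.933581642979179 Fz 13.492043128168573 w 0.024577641495434784 q6 -1.6359737358252693
[[0, 0, 0, 0.0003, 0.0005, 0, -1], [0, 0, 0, 0.0005, 0.0011, 0, -1], [0, 0, 0, 0.0007, 0.0016, 0, -1], [0, 0, 0, 0.001, 0.0022, 0, -1], [0, 0, 0, 0.0012, 0.0027, 0, -1], [0, 0, 0, 0.0014, 0.0033, 0, -1], [0, 0, 0, 0.0017, 0.0039, 0, -1], [0, 0, 0, 0.0019, 0.0044, 0, -1], [0, 0, 0, 0.0021, 0.005, 0, -1], [0, 0, 0, 0.0023, 0.0055, 0, -1], [0, 0, 0, 0.0025, 0.0061, 0, -1], [0, 0, 0, 0.0027, 0.0067, 0, -1]]
```

move_arm(
  steps=[
    [0, 0, 0, 0.0003, 0.0005, 0, -1],
    [0, 0, 0, 0.0005, 0.0011, 0, -1],
    [0, 0, 0, 0.0007, 0.0016, 0, -1],
    [0, 0, 0, 0.001, 0.0022, 0, -1],
    [0, 0, 0, 0.0012, 0.0027, 0, -1],
  ],
)

```text
time: 21.37
tcp_pos: [0.4739, 0.1145, 0.1456]
orientation: [-0.088, 0.996, -0.0, 0.001]
contact_force: [-1.5, -8.3, 13.3]
gripper_width: 0.0247
grip_force: 59.7
```

```bash
python3 cr.py "[.5244,.1472]" 9.035,.01 | sed 's/np.float64(\([^)]*\))/\1/g'
```

```text
t 21.3667 pos [0.4739293  0.11449106 0.14560171] R 60.142887556990914 th 2.741626409577652 Fr 5.78396379829522 Ft -6.195175734923065 Fz 13.301941023118534 w 0.024676562135990326 q6 -1.630539902277422
[[0, 0, 0, 0.0002, 0.0006, 0, -1], [0, 0, 0, 0.0004, 0.0011, 0, -1], [0, 0, 0, 0.0007, 0.0017, 0, -1], [0, 0, 0, 0.0009, 0.0022, 0, -1], [0, 0, 0, 0.0011, 0.0028, 0, -1], [0, 0, 0, 0.0013, 0.0034, 0, -1], [0, 0, 0, 0.0015, 0.0039, 0, -1], [0, 0, 0, 0.0016, 0.0045, 0, -1], [0, 0, 0, 0.0018, 0.0051, 0, -1], [0, 0, 0, 0.002, 0.0057, 0, -1], [0, 0, 0, 0.0022, 0.0062, 0, -1], [0, 0, 0, 0.0023, 0.0068, 0, -1]]
```

move_arm(
  steps=[
    [0, 0, 0, 0.0002, 0.0006, 0, -1],
    [0, 0, 0, 0.0004, 0.0011, 0, -1],
    [0, 0, 0, 0.0007, 0.0017, 0, -1],
    [0, 0, 0, 0.0009, 0.0022, 0, -1],
  ],
)

```text
time: 21.7
tcp_pos: [0.4727, 0.1165, 0.1456]
orientation: [-0.088, 0.996, -0.0, 0.001]
contact_force: [-0.8, -8.2, 13.1]
gripper_width: 0.0245
grip_force: 59.8
```

```bash
python3 cr.py "[.5244,.1472]" 9.075,.01 | sed 's/np.float64(\([^)]*\))/\1/g'
```

```text
t 21.7 pos [0.47269581 0.11648418 0.14560322] R 60.1397161391447 th 2.780602636485028 Fr 4.894124177204857 Ft -6.634079843713737 Fz 13.13122571988841 w 0.02451360824544077 q6 -1.626095597552304
[[0, 0, 0, 0.0002, 0.0006, 0, -1], [0, 0, 0, 0.0004, 0.0011, 0, -1], [0, 0, 0, 0.0006, 0.0017, 0, -1], [0, 0, 0, 0.0008, 0.0023, 0, -1], [0, 0, 0, 0.001, 0.0028, 0, -1], [0, 0, 0, 0.0011, 0.0034, 0, -1], [0, 0, 0, 0.0013, 0.004, 0, -1], [0, 0, 0, 0.0015, 0.0046, 0, -1], [0, 0, 0, 0.0016, 0.0051, 0, -1], [0, 0, 0, 0.0018, 0.0057, 0, -1], [0, 0, 0, 0.0019, 0.0063, 0, -1], [0, 0, 0, 0.0021, 0.0069, 0, -1]]
```

move_arm(
  steps=[
    [0, 0, 0, 0.0002, 0.0006, 0, -1],
    [0, 0, 0, 0.0004, 0.0011, 0, -1],
    [0, 0, 0, 0.0006, 0.0017, 0, -1],
    [0, 0, 0, 0.0008, 0.0023, 0, -1],
  ],
)

```text
time: 22.03
tcp_pos: [0.4715, 0.1185, 0.1456]
orientation: [-0.088, 0.996, -0.001, 0.001]
contact_force: [-0.1, -8.1, 13.7]
gripper_width: 0.0245
grip_force: 59.8
```

```bash
python3 cr.py "[.5244,.1472]" 9.115,.01 | sed 's/np.float64(\([^)]*\))/\1/g'
```

```text
t 22.0333 pos [0.47152004 0.11852787 0.14558985] R 60.152982492788155 th 2.819805226559985 Fr 3.9463302878361555 Ft -7.109721018206179 Fz 13.721715218753214 w 0.024528138083193773 q6 -1.6214197136972468
[[0, 0, 0, 0.0002, 0.0006, 0, -1], [0, 0, 0, 0.0004, 0.0011, 0, -1], [0, 0, 0, 0.0005, 0.0017, 0, -1], [0, 0, 0, 0.0007, 0.0023, 0, -1], [0, 0, 0, 0.0008, 0.0029, 0, -1], [0, 0, 0, 0.001, 0.0035, 0, -1], [0, 0, 0, 0.0011, 0.004, 0, -1], [0, 0, 0, 0.0013, 0.0046, 0, -1], [0, 0, 0, 0.0014, 0.0052, 0, -1], [0, 0, 0, 0.0015, 0.0058, 0, -1], [0, 0, 0, 0.0017, 0.0064, 0, -1], [0, 0, 0, 0.0018, 0.007, 0, -1]]
```

```bash
cat > av.py <<'E'
import sys
from h import *
C=np.array([.5244,.1472]); a=[]
for i in range(8):
    s=r.observe(); p=s["tcp_pos"][:2]-C; er=p/np.hypot(*p); et=np.array([er[1],-er[0]]); y=np.radians(10.03)
    th=np.arctan2(-p@[-np.sin(y),np.cos(y)],p@[np.cos(y),np.sin(y)])
    T=s["ft_torque"]
    a.append([s["contact_force"][:2]@er,s["contact_force"][:2]@et,th,*T]); r.get_image("top")
a=np.array(a); print(s["time"],"Fr Ft th T",a.mean(0).round(4),"sd",a.std(0).round(3),"Ft's",a[:,1].round(1))
E
python3 av.py; python3 gap.py
```

```text
22.3833 Fr Ft th T [ 4.249  -6.6641  2.8207 -1.3036  0.068   0.0225] sd [0.57  0.526 0.    0.087 0.038 0.019] Ft's [-7.1 -7.6 -6.4 -6.3 -6.  -7.2 -6.2 -6.5]
top rail front [-134.55539209 -134.03625738 -131.00743225]
scene rail front [-133.29194077 -132.04720175 -129.63124231]
```

View pics/gap.png

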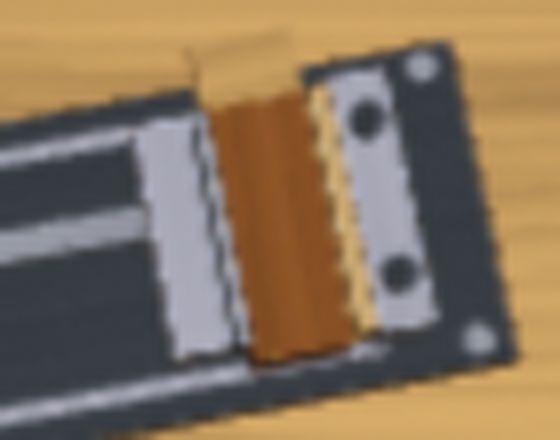

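The picture shows the rail at (285,230) now flush with the strip; no gap is visible along (330,200).

move_arm(
  steps=[
    [0, 0, 0, 0.0002, 0.0006, 0, -1],
    [0, 0, 0, 0.0004, 0.0011, 0, -1],
    [0, 0, 0, 0.0005, 0.0017, 0, -1],
  ],
)

```text
time: 22.78
tcp_pos: [0.4708, 0.1201, 0.1456]
orientation: [-0.088, 0.996, -0.001, 0.001]
contact_force: [-0.9, -9.7, 13.5]
gripper_width: 0.025
grip_force: 59.9
```

```bash
python3 av.py;python3 cr.py "[.5244,.1472]" 9.145,.01 | sed 's/np.float64(\([^)]*\))/\1/g'
```

```text
23.1333 Fr Ft th T [ 4.7282e+00 -7.4223e+00  2.8492e+00 -1.4438e+00  7.2100e-02  2.0000e-03] sd [0.437 0.551 0.    0.082 0.032 0.041] Ft's [-8.2 -7.7 -8.1 -7.1 -7.4 -7.2 -7.1 -6.5]
t 23.1833 pos [0.47068149 0.12010359 0.14558115] R 60.1655537322192 th 2.849475928872308 Fr 4.856217630275977 Ft -6.951551412683938 Fz 12.883725356149446 w 0.02453233607321344 q6 -1.6180020081465825
[[0, 0, 0, 0.0002, 0.0006, 0, -1], [0, 0, 0, 0.0003, 0.0012, 0, -1], [0, 0, 0, 0.0005, 0.0017, 0, -1], [0, 0, 0, 0.0006, 0.0023, 0, -1], [0, 0, 0, 0.0008, 0.0029, 0, -1], [0, 0, 0, 0.0009, 0.0035, 0, -1], [0, 0, 0, 0.001, 0.0041, 0, -1], [0, 0, 0, 0.0011, 0.0047, 0, -1], [0, 0, 0, 0.0013, 0.0053, 0, -1], [0, 0, 0, 0.0014, 0.0058, 0, -1], [0, 0, 0, 0.0015, 0.0064, 0, -1], [0, 0, 0, 0.0016, 0.007, 0, -1]]
```

move_arm(
  steps=[
    [0, 0, 0, 0.0002, 0.0006, 0, -1],
    [0, 0, 0, 0.0003, 0.0012, 0, -1],
    [0, 0, 0, 0.0004, 0.0015, 0, -1],
  ],
)

```text
time: 23.43
tcp_pos: [0.4701, 0.1214, 0.1456]
orientation: [-0.088, 0.996, -0.001, 0.001]
contact_force: [0.3, -9.1, 13.2]
gripper_width: 0.0249
grip_force: 59.9
```

```bash
python3 av.py
```

```text
23.7833 Fr Ft th T [ 4.7441 -7.7908  2.8742 -1.5722  0.045  -0.0244] sd [0.485 0.572 0.    0.068 0.04  0.03 ] Ft's [-8.3 -8.9 -8.2 -7.4 -7.3 -7.2 -7.3 -7.7]
```

move_arm(
  steps=[
    [0, 0, 0, 0.0001, 0.0005, 0, -1],
    [0, 0, 0, 0.0002, 0.0009, 0, -1],
    [0, 0, 0, 0.0002, 0.0009, 0, -1],
    [0, 0, 0, 0.0002, 0.0009, 0, -1],
    [0, 0, 0, 0.0002, 0.0009, 0, -1],
  ],
)

```text
time: 24.25
tcp_pos: [0.4697, 0.1223, 0.1456]
orientation: [-0.088, 0.996, -0.001, 0.001]
contact_force: [-0.8, -9.3, 14.3]
gripper_width: 0.0248
grip_force: 59.9
```

```bash
python3 av.py
```

```text
24.6 Fr Ft th T [ 4.6879 -8.3719  2.889  -1.6025  0.0623  0.0136] sd [0.207 0.305 0.    0.027 0.027 0.037] Ft's [-8.1 -8.6 -8.2 -8.2 -8.4 -7.9 -8.9 -8.7]
```

move_arm(
  steps=[
    [0, 0, 0, 0, 0, 0, -0.1],
    [0, 0, 0, 0, 0, 0, 0.3],
    [0, 0, 0, 0, 0, 0, 0.5],
    [0, 0, 0, 0, 0, 0, 0.5],
    [0, 0, 0, 0, 0, 0, 0.5],
    [0, 0, 0, 0, 0, -0.02, 0.5],
    [0, 0, 0, 0, 0, -0.05, 0.5],
    [0, 0, 0, 0, 0, -0.09, 0.5],
    [0, 0, 0, 0, 0, -0.12, 0.5],
    [0, 0, 0, 0, 0, -0.14, 0.5],
    [0, 0, 0, 0, 0, -0.14, 0.5],
    [0, 0, 0, 0, 0, -0.14, 0.5],
  ],
)

```text
time: 25.65
tcp_pos: [0.4691, 0.123, 0.2852]
orientation: [-0.088, 0.996, 0.0, 0.001]
contact_force: [0.7, -0.8, -0.4]
gripper_width: 0.0643
grip_force: 0.0
```

Run:
```python
from h import *
im,P,d=wpts(); cv2.imwrite("pics/w9.png",im[...,::-1])
y=np.radians(10); o=np.array([.5455,.0208]); A=np.array([[np.cos(y),-np.sin(y)],[np.sin(y),np.cos(y)]])
q=(P[...,:2]-o)@A; Z=P[...,2]
m=(d>0)&(Z>.098)&(Z<.172)&(np.hypot(q[...,0],q[...,1]-.128)<.09); s=q[m&(abs(Z-.166)<.006)]
c=np.array(cv2.minEnclosingCircle((s*1000).astype(np.float32))[0]); print("sleeve",c,"angle",np.arctan2(-(c[1]-128.),c[0])%(2*np.pi)+2*np.pi)
m=(d>0)&(abs(Z-.052)<.003)&(abs(q[...,0])<.07)&(q[...,1]>-.15)&(q[...,1]<-.08)
n,l,st,_=cv2.connectedComponentsWithStats(m.astype(np.uint8)); k=1+st[1:,4].argmax(); print("rail",cv2.minAreaRect((q[l==k]*1000).astype(np.float32)))
print(r.observe()["contact_force"],r.observe()["tcp_pos"],r.observe()["time"])
```

```text
sleeve [-59.05562592 113.07588196] angle 9.177247621425526
rail ((-1.1534919738769531, -120.76656341552734), (99.51004791259766, 56.47233200073242), 0.4616610109806061)
[ 0.29758119  0.36918516 -0.79035164] [0.46860503 0.12286707 0.28409949] 25.7
```

```bash
python3 -c "
from h import *
print(r.close_job())"
```

```text
the job is handed in; nothing more can be done
None
```

The rail lies flat and square on the bed between jaw and fence, squeezed with an estimated 14–19 N (from the force felt at the sleeve). The sleeve was held all through cranking and then let go, the other things were left alone, and the job was handed in at about 26 s; no verdict was returned.

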